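Cork block off the drying bar

TASK

The cork block on the drying bar is dry: keep hold of it and slide it gently off the bar's open end, feeling your way because the bar sits crooked in its mount and must not be strained. Then stand the block upright, the way it hung, in the middle of the terracotta dish without dropping it, let go, and leave everything else where it is.

Things in the scene. Friction and masses are not known exactly. Their poses are not given: they have to be found in the camera images.
- stand: Fixed drying stand: round foot 84 mm across, post 20 mm thick and 160 mm tall, and a steel bar 16 mm thick that sticks out nearly level, 140 mm up, from a rubber grommet. Origin: centre of the foot's underside, on the post's axis; z up; x: the way the bar nominally points. The grommet ends at x = 26 mm, the bar's open end is at x = 185 mm.
- bar_pivot (a point): Point of the stand (x = 65, y = 0, z = 140 mm from its origin, same axes) through which the bar's centre line always passes. The bar is straight but crooked: it leans 0.08 rad away from the stand's x axis, so its open end is about 10 mm off to a side, up, down or between; which way is not measured. It is stiff in its mount, and is strained when the block presses on it with over 12 N.
- cork_mid (a point): Centre of the cork block on the bar, at first within 6 mm of bar_pivot along x. 34 mm long (x, along the bar), 48 wide (y, grip here from above), 64 tall (z up), about 60 g. A square bore, 21 x 21 mm, runs along x through the centre: 2.5 mm of play all round the bar. It hangs with the bore's ceiling on the bar, its centre about 2 mm below the bar's, slightly askew.
- dish_floor (a point): Middle of the inner floor of the loose round terracotta dish: outside 168 mm across at the rim, 20 mm tall, walls 6 mm, flat floor 8 mm above the bench and about 140 mm across, 0.6 kg. z up.
- cork_spare: A second, like cork block standing on the bench (origin: centre of its underside); leave alone.
- dispenser: White plastic soap dispenser with a push pump, 70 mm across, 171 mm tall (origin: centre of its underside); leave alone.
- tumbler: Aluminium tumbler, 74 mm across, 100 mm tall (origin: centre of its underside); leave alone.
- shampoo: Amber bottle, 60 mm across, 170 mm tall (origin: centre of its underside); leave alone.
- comb: Wooden comb, 120 x 40 x 7 mm, lying flat (origin: centre of its underside); leave alone.
- pumice: Grey pumice stone, 95 x 55 x 32 mm (origin: centre of its underside); leave alone.
There are look-alikes about, which are no part of the job. Leave any red look-alike of the part that bears cork_mid alone. What is shaped like the stand but red is not meant.

How it is judged:
By the outcome, as a careful person would: the job done as asked, in the order asked, and still so for the second after the job is handed in, with the robot touching nothing.
It also fails if it takes over 67 s, if anything falls off the work surface, if the arm or the gripper's body presses on something with over 40 N, if the wrist force passes 120 N, or if a joint passes its speed limit or range.

ROBOT

A 6-joint arm with a two-finger parallel gripper is mounted at the origin on the work surface. World frame = base frame: x ahead of the robot, y to its left, z up, the work surface at z = 0. Lengths are in mm, angles in rad, forces in N, time in s.
With the tool pointing down it reaches from about 400 to 925 mm from the base axis. Payload 12.5 kg.
Tool frame: the origin (TCP) lies at the very end of the fingers, on their centre line; the grasp point (between the pads) lies 19 mm behind it; z points along the fingers, y is the direction in which the jaws open and shut (so a half turn about z gives the same grasp; the last joint's range is limited). The gripper opens to 95 mm and grips with 3 to 60 N. Pads are 20 mm wide; open, the fingers measure 119 mm over their backs; the gripper's body (75 mm by 180 mm) begins 59 mm behind the grasp point.
Start: joints at [1.108, 0.491, 1.559, -0, 1.092, -0.106], TCP at [218.284, 585.663, 190.961] pointing down, gripper open.
Joint ranges: [-3.1, 3.1], [-0.84, 2.19], [0.05, 2.79], [-1.13, 4.28], [0.06, 2.93], [-2.69, 2.69]. Speed limits (rad/s): [2.22, 2.22, 2.79, 3.14, 3.14, 3.14].

INTERFACE

Orientations are given as [roll, pitch, yaw] about the fixed x, y, z axes, in that order (R = Rz(yaw) Ry(pitch) Rx(roll)).
In Python, from cell import env gives the robot as it stands.
- The arm moves only by the shell command python3 -m pendant 'ROWS'. ROWS is JSON, a list that holds one entry, the list of rows, each a list of 5 numbers: the opening, from 0 (shut) to 1 (fully open), then the shift along the tool's x, y, z in m, then the turn about the tool's z in rad. A call has exactly 8 rows; each row is the pose to reach, as a shift and turn from the pose commanded when the call began, along the tool's axes at that moment; what a row does not reach only later rows make up. A row lasts 1/10 s, in which the tool goes at most 50 mm and 8.59 degrees, less where a joint would pass 70% of its speed; a pose out of reach is approached as far as the arm can. A call with a gripper value outside its range is refused whole. The fingers move at their own pace and stop on an object; the grip force is fixed at half the most. Time passes only in rows, so rows that repeat a pose let the fingers close, or fill a call up. It gives the time, the measured TCP pose, the force and the opening at its end, in the units of the state.
- env.state(): the state, without advancing time (a new reading comes with each control period).
- env.read_camera(name): name is "side" or "top"; returns a dict with "image" (480x640x3 uint8, blue, green, red), "range_z" (480x640 float32, mm along the optical axis (not along the pixel's ray), 0 where there is no reading), "fx", "fy", "cx", "cy" (pixels), "rvec" (rotation vector, rad) and "tvec" (3), from world to camera coordinates, as OpenCV has them. Camera axes: x right, y down, z forward; pixel columns grow to the right and rows downward; lengths in mm; the calibration is good to about 2 mm. A picture is of the moment at which its call begins.
- env.job_done(): hands the job in, once; it reports no verdict.
The state is a dict: "t": time; "joints": joint angles; "qvel": joint speeds; "tau": joint torques, N m; "eef_pos": TCP position; "tcp_rot": TCP orientation; "ft_force": force on the tool from outside, world axes, zero at the start; "moment": the same for the moment, N m; "opening": opening from 0.0 (shut) to 1.0 (fully open).
Only numpy, scipy, OpenCV 4.12 (cv2) and the standard library are available. Lean on these libraries where they do the work, as an engineer would, in place of code of your own. Each camera call takes 0.05 s, during which the arm holds its last target. There are 200 camera calls.

## Working session

There is one attempt and no reset: what is moved stays moved. The work goes in short steps, Python scripts to look and compute and a shell command to move; the robot and the scene stay as the last step left them, time stands still between calls to the robot, and variables do not carry over. Pictures are saved under pics/ and viewed, about 8 in all and at most 12, crops included, and the job is handed in when it is done.

```bash
ls; mkdir -p pics; cat > h.py <<'E'
import numpy as np,cv2
from cell import env
def cam(n):
    c=env.read_camera(n); c['R']=cv2.Rodrigues(np.array(c['rvec'],float))[0]; c['t']=np.array(c['tvec'],float).reshape(3); return c
def cloud(c):
    v,u=np.mgrid[0:480,0:640]; z=c['range_z'].astype(float)
    P=np.stack([(u-c['cx'])/c['fx']*z,(v-c['cy'])/c['fy']*z,z],-1)
    W=(P-c['t'])@c['R']; W[z==0]=np.nan; return W
def ray(c,u,v,h):
    d=c['R'].T@np.array([(u-c['cx'])/c['fx'],(v-c['cy'])/c['fy'],1]); o=-c['R'].T@c['t']
    return o+d*(h-o[2])/d[2]
def proj(c,p):
    q=c['R']@np.array(p,float)+c['t']; return c['cx']+c['fx']*q[0]/q[2],c['cy']+c['fy']*q[1]/q[2]
E
python3 - <<'E'
from h import *
import pickle
for n in('top','side'):
    c=cam(n); cv2.imwrite(f'pics/{n}0.png',c['image']); pickle.dump(c,open(n+'0.pkl','wb'))
    print(n,c['fx'],c['cx'],c['cy'],-c['R'].T@c['t'],c['R'][2])
s=env.state();print({k:np.round(v,3) for k,v in s.items()})
E
```

```text
pics
top 437.0469898814981 320.2246667507104 243.3064898302049 [ 379.09221186   60.66085799 1162.75893236] [ 0.13762452 -0.01797881 -0.99032129]
side 439.74129560373603 310.35931232094697 243.11242902607663 [  99.16174571 -589.08033751  959.42176345] [ 0.38356889  0.53821542 -0.7504659 ]
{'t': np.float64(0.1), 'joints': array([ 1.108,  0.492,  1.559,  0.   ,  1.092, -0.106]), 'qvel': array([ 0.   , -0.001, -0.   ,  0.002,  0.001,  0.001]), 'tau': array([ 3.0000e-03, -6.1362e+01, -2.5861e+01,  6.9000e-02,  4.7000e-02,
       -0.0000e+00]), 'eef_pos': array([218.171, 585.438, 190.424]), 'tcp_rot': array([-3.141, -0.   ,  2.785]), 'ft_force': array([-0.558, -0.075, -0.073]), 'moment': array([0.021, 0.003, 0.023]), 'opening': np.float64(0.997)}
```

View pics/top0.png

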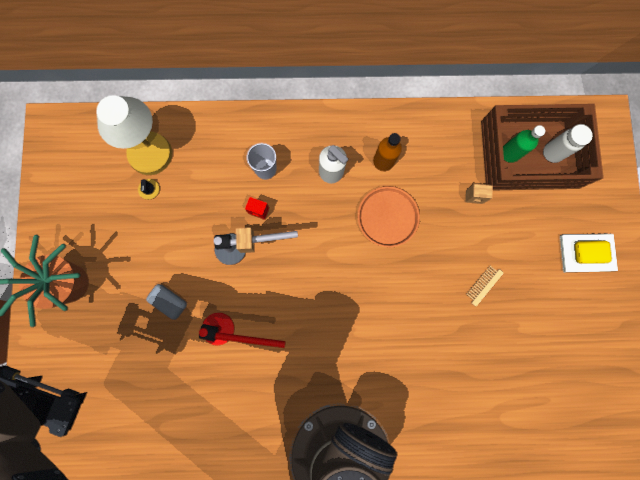

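View pics/side0.png

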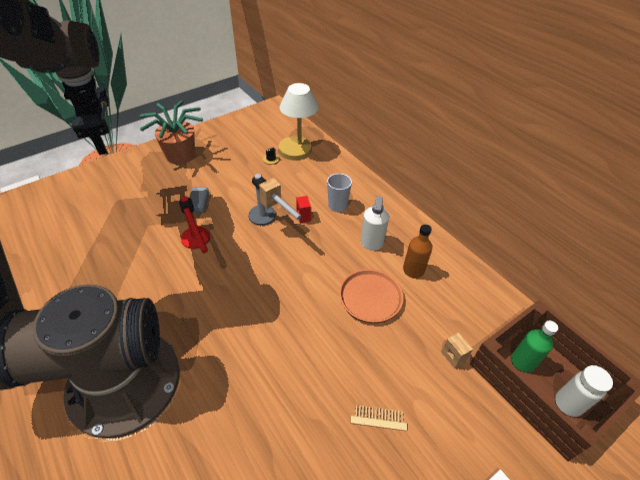

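The look-alikes in the top view are:
- the cork block on the steel bar at (244,238)
- the spare cork at (479,193)
- a red block at (257,207)
- the red stand at (217,328)

The block on the grey stand's steel bar is the one I want. The dish is at (389,215).

```bash
python3 - <<'E'
from h import *
import pickle
ims=[]
for n,(u0,u1,v0,v1) in dict(top=(200,310,205,275),side=(235,345,165,235)).items():
    c=pickle.load(open(n+'0.pkl','rb')); W=cloud(c); im=c['image']
    ims.append(cv2.resize(im[v0:v1,u0:u1],None,fx=6,fy=6,interpolation=cv2.INTER_CUBIC)[:, :660])
    hsv=cv2.cvtColor(im,cv2.COLOR_BGR2HSV); z=W[...,2]
    box=np.zeros(z.shape,bool); box[v0:v1,u0:u1]=1
    # bar: grey (low sat), z 115..165
    bar=box&(hsv[...,1]<60)&(hsv[...,2]>70)&(z>115)&(z<175)
    k,lab,st,cen=cv2.connectedComponentsWithStats(bar.astype(np.uint8)); i=1+np.argmax(st[1:,4]); bar=lab==i
    p=W[bar]; m=p.mean(0); d=np.linalg.svd(p-m)[2][0]; d*=-np.sign(d[1]); t=(p-m)@d
    print(n,'bar',len(p),m.round(1),d.round(4),'ends',(m+d*t.min()).round(1),(m+d*t.max()).round(1))
    ck=box&(hsv[...,1]>60)&(z>90)&(z<200)
    p=W[ck]; print('cork',len(p),np.percentile(p,[3,50,97],axis=0).round(1))
    tp=p[p[:,2]>np.percentile(p[:,2],95)-6]; r=cv2.minAreaRect(tp[:,:2].astype(np.float32)); print('top face',len(tp),np.median(tp[:,2]),r)
    ft=box&(hsv[...,1]<110)&(z>2)&(z<30); p=W[ft]; print('foot',len(p),np.percentile(p,[1,50,99],axis=0).round(1))
    # post top
    pt=box&(z>150)&(hsv[...,2]<80); p=W[pt]; print('post',len(p),np.percentile(p,[2,50,98],axis=0).round(1))
    # dish
    ds=(hsv[...,1]>130)&((hsv[...,0]<12)|(hsv[...,0]>176))&(z>12)&(z<26)&(np.abs(W[...,1]+100)<150)&(W[...,0]>350)
    p=W[ds].astype(np.float32); print('dish',len(p),cv2.minEnclosingCircle(p[:,:2]))
    fl=(hsv[...,1]>130)&(hsv[...,0]<12)&(z>4)&(z<12)&(np.abs(W[...,1]+100)<150)&(W[...,0]>350);print(W[fl].mean(0))
cv2.imwrite('pics/crop1.png',np.vstack(ims)[:,:][:840:1][::1] if 0 else cv2.resize(np.vstack(ims),(471,600)))
E
```

```text
top bar 291 [539.  149.7 145.5] [ 0.1104 -0.9937 -0.0214] ends [533.2 201.9 146.6] [545.   96.3 144.3]
cork 442 [[507.7 157.4 114.7]
 [528.5 215.1 169.4]
 [554.4 235.2 173.7]]
top face 306 170.52094066907443 ((532.6614379882812, 217.87350463867188), (48.22138595581055, 34.75795364379883), 3.0261199474334717)
foot 391 [[489.2 187.5   4.1]
 [512.8 277.3  10.8]
 [570.7 318.   19.2]]
post 132 [[514.7 201.  150.4]
 [526.6 265.2 154.9]
 [543.8 286.4 159.6]]Traceback (most recent call last):
  File "<stdin>", line 22, in <module>
cv2.error: OpenCV(4.12.0) /io/opencv/modules/imgproc/src/shapedescr.cpp:201: error: (-215:Assertion failed) count >= 0 && (depth == CV_32F || depth == CV_32S) in function 'minEnclosingCircle'
```

```bash
python3 - <<'E'
from h import *
import pickle
ims=[]
for n,(u0,u1,v0,v1),(du,dv) in (('top',(200,310,205,275),(389,215)),('side',(235,345,165,235),(371,297))):
    c=pickle.load(open(n+'0.pkl','rb')); W=cloud(c); im=c['image']
    ims.append(cv2.resize(im[v0:v1,u0:u1],None,fx=5,fy=5,interpolation=cv2.INTER_CUBIC)[:300])
    hsv=cv2.cvtColor(im,cv2.COLOR_BGR2HSV); z=W[...,2]
    print(n,'dish px',W[dv,du],hsv[dv,du])
    m=((np.abs(hsv[...,0].astype(int)-hsv[dv,du,0])<4)&(hsv[...,1]>130)).astype(np.uint8); m[:dv-60]=0;m[dv+60:]=0;m[:,:du-60]=0;m[:,du+60:]=0
    k,lab,st,cen=cv2.connectedComponentsWithStats(m); m=lab==lab[dv,du]
    ctr=max(cv2.findContours(m.astype(np.uint8),0,1)[0],key=len)[:,0]
    P=np.array([ray(c,u,v,20)[:2] for u,v in cv2.convexHull(ctr)[:,0]],np.float32); print('rim',cv2.minEnclosingCircle(P))
    f=m&(z<13)&(z>3); print('floor',W[f].mean(0),f.sum())
    bar=np.zeros(z.shape,bool); bar[v0:v1,u0:u1]=1
    bar&=(hsv[...,1]<60)&(hsv[...,2]>70)&(z>115)&(z<175)
    k,lab,st,cen=cv2.connectedComponentsWithStats(bar.astype(np.uint8)); i=1+np.argmax(st[1:,4]); bar=lab==i
    p=W[bar]; mm=p.mean(0); d=np.linalg.svd(p-mm)[2][0]; d*=-np.sign(d[1]); t=(p-mm)@d
    print('bar',len(p),mm.round(1),d.round(4),'ends',(mm+d*t.min()).round(1),(mm+d*t.max()).round(1))
cv2.imwrite('pics/crop1.png',np.vstack(ims))
E
```

```text
top dish px [ 612.1838512  -147.06833565   11.23402116] [ 11 170 234]
rim ((615.1735229492188, -147.75242614746094), 230.11915588378906)
floor [ 605.77977665 -147.55816332    6.84427371] 3935
bar 291 [539.  149.7 145.5] [ 0.1104 -0.9937 -0.0214] ends [533.2 201.9 146.6] [545.   96.3 144.3]
side dish px [ 610.69842355 -147.63933636    3.4470701 ] [ 10 151 230]
rim ((628.884765625, -147.3664093017578), 254.5741424560547)
floor [ 611.9407181  -147.0894772     6.80538515] 2258
bar 198 [538.4 144.8 142.1] [ 0.1127 -0.9934 -0.0232] ends [531.9 202.1 143.4] [544.6  90.2 140.8]
```

View pics/crop1.png

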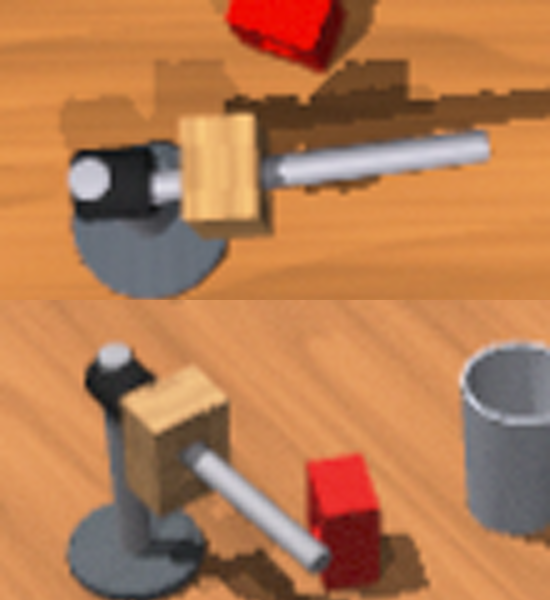

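Both views show the cork block on the steel bar beside a dark cap, with the bar running towards -y. The red block is separate, standing on the bench. Next I'll locate the obstacles and refine the dish position.

```bash
python3 - <<'E'
from h import *
import pickle
for n in ('top','side'):
    c=pickle.load(open(n+'0.pkl','rb')); W=cloud(c); z=W[...,2]
    r=np.hypot(W[...,0]-611,W[...,1]+147)
    m=(r<95)&(z>15)&(z<26); P=W[m][:,:2]
    A=np.c_[2*P,np.ones(len(P))]; s=np.linalg.lstsq(A,(P**2).sum(1),rcond=None)[0]
    print(n,'rim',m.sum(),s[:2],np.sqrt(s[2]+s[:2]@s[:2]))
    if n=='top':
        for nm,u,v in (('disp',333,163),('shamp',388,152),('tumbler',262,160),('plant',42,280),('redpost',210,330),('redblk',257,207),('lamp',112,110),('candle',148,187),('spare',479,193)):
            w=W[v-25:v+25,max(u-25,0):u+25].reshape(-1,3); w=w[w[:,2]>40] if nm!='candle' else w[w[:,2]>15]
            print(nm,np.nanpercentile(w,[3,97],axis=0).round(0).tolist())
        # tallest within 60 mm corridor from start to block
        a=np.array([330.,450]);b=np.array([532.,218]);d=(b-a)/np.linalg.norm(b-a);q=W[...,:2]-a
        t=q@d;s=np.abs(q[...,0]*d[1]-q[...,1]*d[0]); mm=(t>0)&(t<300)&(s<100);print('corridor max',np.nanmax(z[mm]))
E
```

```text
top rim 513 [ 606.59149487 -143.6722587 ] 79.04418100297444
disp [[705.0, -23.0, 50.0], [762.0, 37.0, 173.0]]
shamp [[737.0, -163.0, 49.0], [780.0, -111.0, 172.0]]
tumbler [[715.0, 152.0, 43.0], [783.0, 218.0, 102.0]]
plant [[397.0, 638.0, 98.0], [503.0, 753.0, 166.0]]
redpost [[303.0, 246.0, 139.0], [336.0, 318.0, 163.0]]
redblk [[550.0, 180.0, 47.0], [650.0, 231.0, 171.0]]
lamp [[775.0, 459.0, 192.0], [853.0, 537.0, 233.0]]
candle [[683.0, 461.0, 16.0], [769.0, 540.0, 47.0]]
spare [[643.0, -430.0, 42.0], [717.0, -360.0, 101.0]]
corridor max 174.6574801196471
side rim 407 [ 607.68150622 -147.92719362] 79.91692958129528
```

```bash
python3 -m pendant '[[[1,-0.04,-0.02,-0.025,0.15],[1,-0.08,-0.045,-0.025,0.3],[1,-0.12,-0.067,-0.025,0.44],[1,-0.16,-0.09,-0.025,0.58],[1,-0.20,-0.112,-0.025,0.72],[1,-0.24,-0.134,-0.025,0.86],[1,-0.28,-0.156,-0.025,1.0],[1,-0.32,-0.178,-0.025,1.1]]]'
```

```text
t: 0.9
eef_pos: [456.8, 305.5, 215.8]
tcp_rot: [-3.141, -0.0, 1.679]
ft_force: [0.2, 1.6, 0.4]
opening: 1.004
```

```bash
python3 -m pendant '[[[1,-0.03,0.02,0,0.061],[1,-0.06,0.04,0,0.061],[1,-0.0975,0.066,0,0.061],[1,-0.0975,0.066,0,0.061],[1,-0.0975,0.066,0,0.061],[1,-0.0975,0.066,0,0.061],[1,-0.0975,0.066,0,0.061],[1,-0.0975,0.066,0,0.061]]]'
python3 - <<'E'
from h import *
s=env.state();print({k:np.round(s[k],3) for k in('t','eef_pos','tcp_rot','ft_force','moment')})
ims=[]
for n in('top','side'):
    c=cam(n); u,v=proj(c,[535,180,150]); u,v=int(u),int(v)
    ims.append(cv2.resize(c['image'][v-45:v+45,u-65:u+65],None,fx=3.3*1.2,fy=3.3*1.2,interpolation=cv2.INTER_CUBIC)[:300])
    W=cloud(c);hsv=cv2.cvtColor(c['image'],cv2.COLOR_BGR2HSV)
    z=W[...,2];m=(np.abs(W[...,0]-533)<45)&(np.abs(W[...,1]-218)<40)&(z>90)&(z<182)&(hsv[...,1]>60)
    p=W[m];print(n,len(p),np.percentile(p,[2,98],axis=0).round(1))
cv2.imwrite('pics/c2.png',np.vstack(ims))
E
```

```text
t: 1.7
eef_pos: [532.1, 218.6, 216.1]
tcp_rot: [3.141, -0.0, 1.625]
ft_force: [-0.5, 0.3, -0.3]
opening: 0.999
{'t': np.float64(1.7), 'eef_pos': array([532.059, 218.587, 216.065]), 'tcp_rot': array([ 3.141, -0.   ,  1.625]), 'ft_force': array([-0.531,  0.3  , -0.308]), 'moment': array([-0.053,  0.042, -0.019])}
top 2 [[543.7 181.5 141.2]
 [543.8 183.8 141.8]]
side 451 [[508.4 195.9 106.3]
 [556.8 249.4 170. ]]
```

View pics/c2.png

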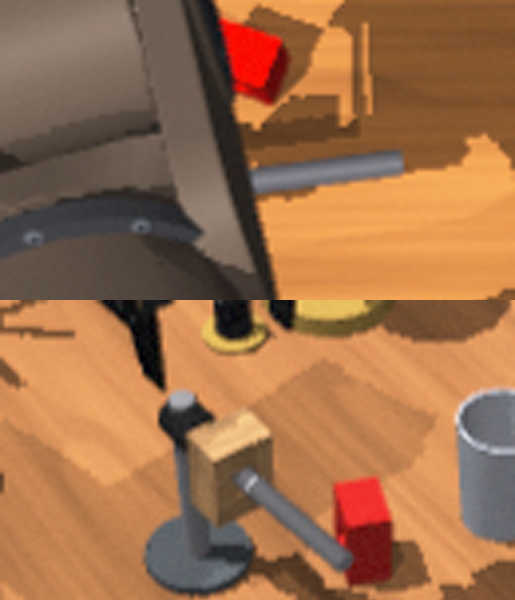

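Side view: the block at about (230,465) in the crop is clear under the gripper and matches the estimate of x about 532.6. I'll descend and start closing.

```bash
python3 -m pendant '[[[1,0,0,0.03,0],[1,0,0,0.06,0],[1,0,0,0.085,0],[0.8,0,0,0.085,0],[0.6,0,0,0.085,0],[0.56,0,0,0.085,0],[0.56,0,0,0.085,0],[0.56,0,0,0.085,0]]]'
python3 -m pendant '[[[0.54,0,0,0,0],[0.54,0,0,0,0],[0.53,0,0,0,0],[0.53,0,0,0,0],[0.52,0,0,0,0],[0.52,0,0,0,0],[0.515,0,0,0,0],[0.515,0,0,0,0]]]'
```

```text
t: 2.6
eef_pos: [532.9, 217.9, 131.9]
tcp_rot: [3.14, -0.0, 1.624]
ft_force: [-0.4, -0.5, -0.4]
opening: 0.639
t: 3.4
eef_pos: [532.7, 217.8, 131.0]
tcp_rot: [3.141, -0.0, 1.624]
ft_force: [1.3, 0.4, 1.1]
opening: 0.514
```

```bash
python3 -m pendant '[[[0.51,0,0,0,0],[0.51,0,0,0,0],[0.505,0,0,0,0],[0.505,0,0,0,0],[0.5,0,0,0,0],[0.5,0,0,0,0],[0.49,0,0,0,0],[0.49,0,0,0,0]]]'
python3 - <<'E'
from h import *
F=[]
for i in range(3):
    cam('side'); s=env.state(); print(s['t'],s['ft_force'].round(2) if hasattr(s['ft_force'],'round') else s['ft_force'],np.round(s['moment'],3),s['opening'])
E
```

```text
t: 4.2
eef_pos: [532.6, 217.8, 130.9]
tcp_rot: [3.142, -0.0, 1.624]
ft_force: [0.6, 0.5, 0.3]
opening: 0.505
4.25 [ 0.94 -0.92  0.24] [-0.03  -0.148 -0.067] 0.5017385124502258
4.3 [ 1.2   0.58 -0.01] [-0.003 -0.195  0.027] 0.5008095001909026
4.35 [0.91 0.79 1.06] [-0.018 -0.17   0.067] 0.5036039509077601
```

```bash
cat >> h.py <<'E'
def ff(n=6):
    F=[];M=[]
    for i in range(n): env.read_camera('side'); s=env.state(); F.append(s['ft_force']);M.append(s['moment'])
    print('t',round(float(s['t']),2),'F',np.mean(F,0).round(2),'+-',np.std(F,0).round(2),'M',np.mean(M,0).round(3),'pos',np.round(s['eef_pos'],2),'rot',np.round(s['tcp_rot'],3),'op',round(float(s['opening']),3))
E
python3 -m pendant '[[[0.45,0,0,0,0],[0.4,0,0,0,0],[0.4,0,0,0,0],[0.4,0,0,0,0],[0.4,0,0,0,0],[0.4,0,0,0,0],[0.4,0,0,0,0],[0.4,0,0,0,0]]]'; python3 -c "from h import *;ff()"
```

```text
t: 5.15
eef_pos: [532.6, 217.8, 130.9]
tcp_rot: [3.142, -0.0, 1.624]
ft_force: [1.4, 0.0, 0.4]
opening: 0.507
t 5.45 F [1.   0.58 1.3 ] +- [0.27 0.25 0.49] M [-0.023 -0.181 -0.015] pos [532.6  217.77 130.94] rot [ 3.142 -0.     1.624] op 0.5
```

```bash
python3 -m pendant '[[[0.4,0,0,-0.0005,0],[0.4,0,0,-0.001,0],[0.4,0,0,-0.0015,0],[0.4,0,0,-0.002,0],[0.4,0,0,-0.002,0],[0.4,0,0,-0.002,0],[0.4,0,0,-0.002,0],[0.4,0,0,-0.002,0]]]'; python3 -c "from h import *;ff(5)"
python3 -m pendant '[[[0.4,0,0.0003,0,-0.02],[0.4,0,0.0006,0,-0.03],[0.4,0,0.001,0,-0.04],[0.4,0,0.001,0,-0.058],[0.4,0,0.001,0,-0.058],[0.4,0,0.001,0,-0.058],[0.4,0,0.001,0,-0.058],[0.4,0,0.001,0,-0.058]]]'; python3 -c "from h import *;ff(5)"
```

```text
t: 6.25
eef_pos: [532.6, 217.7, 132.9]
tcp_rot: [-3.142, -0.0, 1.624]
ft_force: [-0.0, -1.1, -1.1]
opening: 0.501
t 6.5 F [ 0.3  -0.19 -0.75] +- [0.73 0.37 0.42] M [-0.057  0.055  0.008] pos [532.62 217.76 132.94] rot [ 3.142 -0.     1.624] op 0.503
t: 7.3
eef_pos: [533.6, 217.8, 132.9]
tcp_rot: [3.142, -0.0, 1.682]
ft_force: [-0.3, 0.1, -0.4]
opening: 0.503
t 7.55 F [-0.16 -0.48 -0.39] +- [0.64 0.23 0.67] M [-0.067  0.036 -0.033] pos [533.61 217.8  132.94] rot [ 3.142 -0.     1.682] op 0.503
```

```bash
python3 -m pendant '[[[0.4,0,0.0005,0,0],[0.4,0,0.001,0,0],[0.4,0,0.0015,0,0],[0.4,0,0.0015,0,0],[0.4,0,0.0015,0,0],[0.4,0,0.0015,0,0],[0.4,0,0.0015,0,0],[0.4,0,0.0015,0,0]]]'; python3 -c "from h import *;ff(5)"
python3 -m pendant '[[[0.4,0,-0.0015,-0.0005,0],[0.4,0,-0.0015,-0.001,0],[0.4,0,-0.0015,-0.0015,0],[0.4,0,-0.0015,-0.0015,0],[0.4,0,-0.0015,-0.0015,0],[0.4,0,-0.0015,-0.0015,0],[0.4,0,-0.0015,-0.0015,0],[0.4,0,-0.0015,-0.0015,0]]]'; python3 -c "from h import *;ff(5)"
```

```text
t: 8.35
eef_pos: [535.1, 218.0, 133.0]
tcp_rot: [3.142, -0.0, 1.682]
ft_force: [-0.3, 0.1, -1.2]
opening: 0.5
t 8.6 F [-0.06  0.24 -0.83] +- [0.65 0.54 0.18] M [-0.078  0.068  0.005] pos [535.11 217.97 132.93] rot [ 3.142 -0.     1.682] op 0.501
t: 9.4
eef_pos: [533.6, 217.8, 134.4]
tcp_rot: [3.142, -0.0, 1.682]
ft_force: [-0.5, 0.2, -0.8]
opening: 0.499
t 9.65 F [ 0.16 -0.05 -0.65] +- [0.63 0.7  0.42] M [-0.075  0.048 -0.009] pos [533.63 217.79 134.44] rot [ 3.142 -0.     1.682] op 0.505
```

The block is free in the bore across this range. I'll slide along the measured bar direction in short steps and read the force after each one.

```bash
python3 -m pendant '[[[0.4,-0.002,0.0003,0.001,0],[0.4,-0.005,0.0003,0.0012,0],[0.4,-0.008,0.0003,0.0013,0],[0.4,-0.011,0.0003,0.0014,0],[0.4,-0.014,0.0003,0.0014,0],[0.4,-0.017,0.0003,0.0015,0],[0.4,-0.02,0.0003,0.0015,0],[0.4,-0.02,0.0003,0.0015,0]]]'; python3 -c "from h import *;ff(5)"
```

```text
t: 10.45
eef_pos: [536.2, 197.6, 133.0]
tcp_rot: [3.141, -0.0, 1.681]
ft_force: [-0.6, -0.7, -0.1]
opening: 0.502
t 10.7 F [-0.12  0.1  -0.77] +- [0.45 0.42 0.21] M [-0.081  0.03  -0.009] pos [536.13 198.05 132.96] rot [ 3.141 -0.     1.682] op 0.504
```

```bash
python3 -m pendant '[[[0.4,-0.002,0,0,0],[0.4,-0.005,0,0.0001,0],[0.4,-0.008,0,0.0002,0],[0.4,-0.011,0,0.0003,0],[0.4,-0.014,0,0.0003,0],[0.4,-0.017,0,0.0004,0],[0.4,-0.02,0,0.0004,0],[0.4,-0.02,0,0.0004,0]]]'; python3 -c "from h import *;ff(5)"
```

```text
t: 11.5
eef_pos: [538.4, 177.7, 132.6]
tcp_rot: [3.142, -0.0, 1.681]
ft_force: [1.6, 0.2, -0.5]
opening: 0.503
t 11.75 F [ 0.11  0.16 -1.14] +- [0.59 0.42 0.48] M [-0.08   0.027  0.005] pos [538.32 178.2  132.53] rot [ 3.142 -0.     1.682] op 0.5
```

```bash
python3 -m pendant '[[[0.4,-0.002,0,0,0],[0.4,-0.005,0,0.0001,0],[0.4,-0.008,0,0.0002,0],[0.4,-0.011,0,0.0003,0],[0.4,-0.014,0,0.0003,0],[0.4,-0.017,0,0.0004,0],[0.4,-0.02,0,0.0004,0],[0.4,-0.02,0,0.0004,0]]]'; python3 -c "from h import *;ff(5)"
```

```text
t: 12.55
eef_pos: [540.6, 157.8, 132.1]
tcp_rot: [3.142, -0.0, 1.681]
ft_force: [0.3, 0.6, -0.6]
opening: 0.504
t 12.8 F [-0.25 -0.14 -0.84] +- [0.35 0.35 0.21] M [-0.108  0.051 -0.002] pos [540.57 158.3  132.15] rot [ 3.141 -0.     1.682] op 0.503
```

```bash
python3 -m pendant '[[[0.4,0,0.0005,0,0],[0.4,0,0.0010,0,0],[0.4,0,0.0015,0,0],[0.4,0,0.0015,0,0],[0.4,0,0.0015,0,0],[0.4,0,0.0015,0,0],[0.4,0,0.0015,0,0],[0.4,0,0.0015,0,0]]]'; python3 -c "from h import *;ff(5)"
python3 -m pendant '[[[0.4,0,-0.001,0,0],[0.4,0,-0.0020,0,0],[0.4,0,-0.003,0,0],[0.4,0,-0.003,0,0],[0.4,0,-0.003,0,0],[0.4,0,-0.003,0,0],[0.4,0,-0.003,0,0],[0.4,0,-0.003,0,0]]]'; python3 -c "from h import *;ff(5)"
```

```text
t: 13.6
eef_pos: [542.0, 158.4, 132.1]
tcp_rot: [3.142, -0.0, 1.682]
ft_force: [-0.6, -0.3, -1.4]
opening: 0.502
t 13.85 F [-0.39 -0.09 -1.02] +- [0.68 0.68 0.44] M [-0.073  0.045 -0.026] pos [542.08 158.36 132.15] rot [ 3.142 -0.     1.682] op 0.503
t: 14.65
eef_pos: [539.1, 158.1, 132.1]
tcp_rot: [3.142, -0.0, 1.682]
ft_force: [-0.4, -0.5, -0.6]
opening: 0.506
t 14.9 F [ 0.52 -0.22 -0.69] +- [0.4  0.38 0.6 ] M [-0.088  0.035  0.006] pos [539.08 158.04 132.13] rot [ 3.142 -0.     1.682] op 0.5
```

```bash
python3 -m pendant '[[[0.4,-0.002,0.0015,0,0],[0.4,-0.005,0.0015,0.0001,0],[0.4,-0.008,0.0015,0.0002,0],[0.4,-0.011,0.0015,0.0003,0],[0.4,-0.014,0.0015,0.0003,0],[0.4,-0.017,0.0015,0.0004,0],[0.4,-0.02,0.0015,0.0004,0],[0.4,-0.02,0.0015,0.0004,0]]]'; python3 -c "from h import *;ff(4)"
```

```text
t: 15.7
eef_pos: [542.8, 138.0, 131.7]
tcp_rot: [3.142, -0.0, 1.681]
ft_force: [0.4, 0.1, 0.2]
opening: 0.502
t 15.9 F [ 0.18 -0.22 -1.16] +- [0.57 0.33 0.18] M [-0.068  0.066  0.006] pos [542.76 138.4  131.77] rot [ 3.142 -0.     1.682] op 0.505
```

```bash
python3 -m pendant '[[[0.4,-0.002,0,0,0],[0.4,-0.005,0,0.0001,0],[0.4,-0.008,0,0.0002,0],[0.4,-0.011,0,0.0003,0],[0.4,-0.014,0,0.0003,0],[0.4,-0.017,0,0.0004,0],[0.4,-0.02,0,0.0004,0],[0.4,-0.02,0,0.0004,0]]]'; python3 -c "from h import *;ff(4)"
```

```text
t: 16.7
eef_pos: [545.0, 118.1, 131.3]
tcp_rot: [3.142, -0.0, 1.681]
ft_force: [1.0, 0.5, -0.9]
opening: 0.507
t 16.9 F [-0.29  0.03 -0.89] +- [0.44 0.64 0.23] M [-0.078  0.052 -0.005] pos [545.02 118.52 131.36] rot [ 3.141 -0.     1.682] op 0.5
```

```bash
python3 - <<'E'
from h import *
ims=[]
for n in('top','side'):
    c=cam(n); u,v=proj(c,[542,140,145]); u,v=int(u),int(v)
    ims.append(cv2.resize(c['image'][v-40:v+40,u-70:u+70],None,fx=3.7,fy=3.7,interpolation=cv2.INTER_CUBIC))
cv2.imwrite('pics/c3.png',np.vstack(ims))
E
```

```text
(no output)
```

View pics/c3.png

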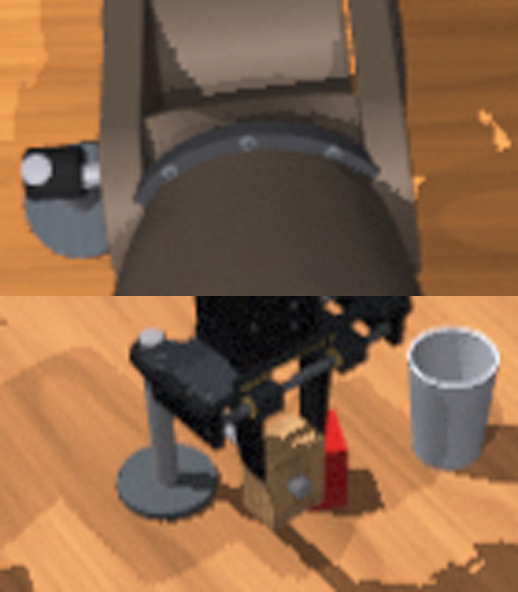

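The side crop shows the bar's tip centred in the bore at about (300,487). I'll continue off the end.

```bash
python3 -m pendant '[[[0.4,-0.002,0,0,0],[0.4,-0.005,0,0.0001,0],[0.4,-0.008,0,0.0002,0],[0.4,-0.011,0,0.0003,0],[0.4,-0.014,0,0.0003,0],[0.4,-0.017,0,0.0004,0],[0.4,-0.02,0,0.0004,0],[0.4,-0.02,0,0.0004,0]]]'; python3 -c "from h import *;ff(4)"
```

```text
t: 17.8
eef_pos: [547.3, 98.2, 130.9]
tcp_rot: [3.142, -0.0, 1.681]
ft_force: [0.3, 0.6, -0.8]
opening: 0.499
t 18.0 F [-0.07 -0.02 -1.1 ] +- [0.22 0.35 0.4 ] M [-0.083  0.052 -0.002] pos [547.19  98.65 130.94] rot [ 3.142 -0.     1.682] op 0.503
```

```bash
python3 -m pendant '[[[0.4,-0.002,0,0,0],[0.4,-0.005,0,0.0001,0],[0.4,-0.008,0,0.0002,0],[0.4,-0.011,0,0.0003,0],[0.4,-0.014,0,0.0003,0],[0.4,-0.017,0,0.0004,0],[0.4,-0.02,0,0.0004,0],[0.4,-0.02,0,0.0004,0]]]'; python3 -c "from h import *;ff(4)"
```

```text
t: 18.8
eef_pos: [549.5, 78.3, 130.5]
tcp_rot: [3.142, -0.0, 1.681]
ft_force: [-0.1, 0.1, -1.0]
opening: 0.503
t 19.0 F [ 0.18  0.11 -0.69] +- [0.32 0.18 0.4 ] M [-0.098  0.029  0.012] pos [549.42  78.77 130.52] rot [ 3.142 -0.     1.682] op 0.505
```

```bash
python3 -m pendant '[[[0.4,-0.003,0,0,0],[0.4,-0.007,0,0.0001,0],[0.4,-0.011,0,0.0002,0],[0.4,-0.015,0,0.0003,0],[0.4,-0.02,0,0.0003,0],[0.4,-0.025,0,0.0004,0],[0.4,-0.03,0,0.0005,0],[0.4,-0.03,0,0.0005,0]]]'; python3 -c "from h import *;ff(4)"
```

```text
t: 19.8
eef_pos: [552.9, 48.2, 130.0]
tcp_rot: [3.141, -0.0, 1.681]
ft_force: [-0.3, 0.3, -0.5]
opening: 0.501
t 20.0 F [-0.15 -0.01 -1.05] +- [0.4  0.37 0.43] M [-0.086  0.021 -0.001] pos [552.72  48.98 130.03] rot [ 3.142 -0.     1.682] op 0.501
```

The block is off the bar and the force stays at about the block's own weight. I'll carry it over the dish while turning the jaws parallel to y, so the gripper body stays clear of the bottles.

```bash
python3 -m pendant '[[[0.4,-0.01,0,-0.005,0.05],[0.4,-0.03,0.005,-0.015,0.17],[0.4,-0.06,0.01,-0.02,0.3],[0.4,-0.09,0.015,-0.02,0.43],[0.4,-0.12,0.02,-0.02,0.56],[0.4,-0.15,0.025,-0.02,0.69],[0.4,-0.18,0.03,-0.02,0.8],[0.4,-0.2007,0.0331,-0.02,0.88]]]'
python3 -m pendant '[[[0.4,0,0,0,0.12],[0.4,0,0,0,0.25],[0.4,0,0,0,0.38],[0.4,0,0,0,0.51],[0.4,0,0,0,0.64],[0.4,0,0,0,0.75],[0.4,0,0,0,0.802],[0.4,0,0,0,0.802]]]'
python3 - <<'E'
from h import *
import pickle
ff(3); ims=[]
for n in('top','side'):
    c=cam(n); W=cloud(c); im=c['image']; u,v=map(int,proj(c,[608,-147,60]))
    ims.append(cv2.resize(im[v-60:v+60,u-90:u+90],None,fx=2.5,fy=2.5,interpolation=cv2.INTER_CUBIC))
    hsv=cv2.cvtColor(im,cv2.COLOR_BGR2HSV); z=W[...,2]
    r=np.hypot(W[...,0]-608,W[...,1]+147); m=(r<95)&(r>60)&(z>15)&(z<26); P=W[m][:,:2]
    A=np.c_[2*P,np.ones(len(P))]; s=np.linalg.lstsq(A,(P**2).sum(1),rcond=None)[0]
    print(n,'rim',m.sum(),s[:2],np.sqrt(s[2]+s[:2]@s[:2]))
    m=(r<60)&(z>90)&(z<200)&(hsv[...,1]>60)&(hsv[...,2]>60); p=W[m]; print('block',len(p),np.percentile(p,[2,50,98],axis=0).round(1).tolist() if len(p) else '')
cv2.imwrite('pics/c4.png',np.vstack(ims))
c=pickle.load(open('side0.pkl','rb'))
E
```

```text
t: 20.8
eef_pos: [608.3, -148.5, 149.9]
tcp_rot: [3.141, -0.0, 0.797]
ft_force: [0.4, 0.8, -0.4]
opening: 0.503
t: 21.6
eef_pos: [607.9, -146.7, 150.0]
tcp_rot: [-3.141, 0.0, -0.001]
ft_force: [-0.2, -0.5, -0.7]
opening: 0.502
t 21.75 F [ 0.28  0.22 -0.64] +- [0.55 0.15 0.39] M [-0.048  0.177  0.007] pos [ 607.89 -146.8   149.98] rot [-3.141e+00  0.000e+00  2.000e-03] op 0.501
top rim 146 [ 606.03711032 -137.86720662] 74.40985496268436
block 0 
side rim 361 [ 607.54909191 -148.2286413 ] 79.8905755446886
block 574 [[589.4, -174.4, 123.8], [594.9, -153.3, 168.6], [621.4, -124.9, 190.1]]
```

View pics/c4.png

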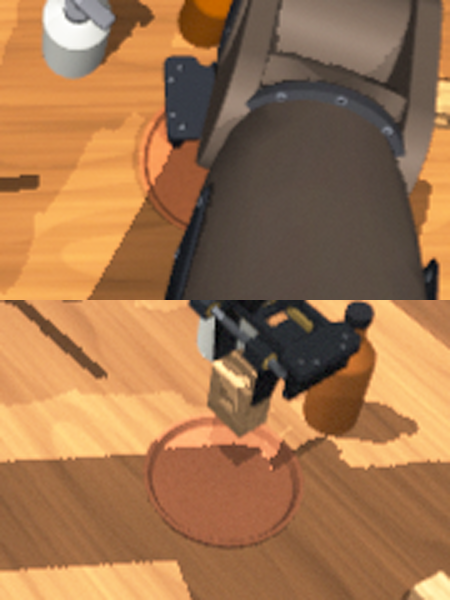

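The block hangs upright over the middle of the dish, with nothing near the gripper body. I'll lower it to just above the floor and then feel for contact.

```bash
python3 -m pendant '[[[0.4,0,0,0.01,0],[0.4,0,0,0.03,0],[0.4,0,0,0.055,0],[0.4,0,0,0.08,0],[0.4,0,0,0.1,0],[0.4,0,0,0.11,0],[0.4,0,0,0.112,0],[0.4,0,0,0.112,0]]]'; python3 -c "from h import *;ff(5)"
python3 -m pendant '[[[0.4,0,0,0.0005,0],[0.4,0,0,0.001,0],[0.4,0,0,0.0015,0],[0.4,0,0,0.002,0],[0.4,0,0,0.002,0],[0.4,0,0,0.002,0],[0.4,0,0,0.002,0],[0.4,0,0,0.002,0]]]'; python3 -c "from h import *;ff(5)"
```

```text
t: 22.65
eef_pos: [608.0, -147.0, 38.2]
tcp_rot: [-3.142, -0.0, -0.0]
ft_force: [0.1, -0.3, -0.5]
opening: 0.502
t 22.9 F [-0.02  0.21 -0.27] +- [0.58 0.42 0.76] M [-0.046  0.171 -0.009] pos [ 608.22 -147.     38.84] rot [ 3.141e+00 -1.000e-03 -0.000e+00] op 0.499
t: 23.7
eef_pos: [607.9, -146.9, 36.0]
tcp_rot: [-3.142, -0.0, -0.0]
ft_force: [-0.7, -1.0, -1.0]
opening: 0.502
t 23.95 F [ 0.03 -0.46 -0.93] +- [0.3  0.69 0.68] M [-0.013  0.143 -0.006] pos [ 607.91 -146.92   36.03] rot [-3.142 -0.    -0.   ] op 0.502
```

```bash
python3 -m pendant '[[[0.4,0,0,0.0003,0],[0.4,0,0,0.0006,0],[0.4,0,0,0.001,0],[0.4,0,0,0.001,0],[0.4,0,0,0.001,0],[0.4,0,0,0.001,0],[0.4,0,0,0.001,0],[0.4,0,0,0.001,0]]]'; python3 -c "from h import *;ff(3)"
python3 -m pendant '[[[0.4,0,0,0.0003,0],[0.4,0,0,0.0006,0],[0.4,0,0,0.001,0],[0.4,0,0,0.001,0],[0.4,0,0,0.001,0],[0.4,0,0,0.001,0],[0.4,0,0,0.001,0],[0.4,0,0,0.001,0]]]'; python3 -c "from h import *;ff(3)"
```

```text
t: 24.75
eef_pos: [607.9, -146.9, 35.0]
tcp_rot: [-3.142, -0.0, -0.0]
ft_force: [0.4, -0.1, -0.7]
opening: 0.504
t 24.9 F [ 0.07 -0.28 -0.56] +- [0.85 0.13 0.27] M [-0.03   0.152  0.008] pos [ 607.87 -146.9    35.  ] rot [-3.141 -0.    -0.   ] op 0.5
t: 25.7
eef_pos: [607.9, -146.9, 34.0]
tcp_rot: [-3.142, -0.0, -0.0]
ft_force: [-1.0, 0.1, -0.9]
opening: 0.504
t 25.85 F [ 0.07  0.06 -0.27] +- [0.25 0.07 0.13] M [-0.055  0.167  0.021] pos [ 607.88 -146.91   34.  ] rot [-3.142 -0.    -0.   ] op 0.504
```

```bash
python3 -m pendant '[[[0.4,0,0,0.0003,0],[0.4,0,0,0.0006,0],[0.4,0,0,0.001,0],[0.4,0,0,0.001,0],[0.4,0,0,0.001,0],[0.4,0,0,0.001,0],[0.4,0,0,0.001,0],[0.4,0,0,0.001,0]]]'; python3 -c "from h import *;ff(3)"
```

```text
t: 26.65
eef_pos: [608.1, -146.9, 33.7]
tcp_rot: [3.141, -0.001, -0.0]
ft_force: [-1.7, 1.0, 5.8]
opening: 0.504
t 26.8 F [-1.23  1.63  6.66] +- [0.66 0.21 0.67] M [ 0.114  0.466 -0.026] pos [ 608.14 -146.95   33.69] rot [ 3.141e+00 -1.000e-03 -0.000e+00] op 0.5
```

Contact is at TCP z of about 33.7. I'll ease off slightly and open slowly.

```bash
python3 -m pendant '[[[0.4,0,0,-0.0002,0],[0.4,0,0,-0.0004,0],[0.49,0,0,-0.0004,0],[0.5,0,0,-0.0004,0],[0.505,0,0,-0.0004,0],[0.51,0,0,-0.0004,0],[0.52,0,0,-0.0004,0],[0.53,0,0,-0.0004,0]]]'
python3 -m pendant '[[[0.54,0,0,0,0],[0.55,0,0,0,0],[0.57,0,0,0,0],[0.6,0,0,0,0],[0.65,0,0,0,0],[0.7,0,0,0,0],[0.7,0,0,0,0],[0.7,0,0,0,0]]]'; python3 - <<'E'
from h import *
ff(2)
c=cam('side'); W=cloud(c); im=c['image']; u,v=map(int,proj(c,[608,-147,40]))
cv2.imwrite('pics/c5.png',cv2.resize(im[v-60:v+60,u-80:u+80],None,fx=3,fy=3,interpolation=cv2.INTER_CUBIC))
E
```

```text
t: 27.6
eef_pos: [607.7, -146.9, 33.1]
tcp_rot: [-3.141, 0.0, -0.0]
ft_force: [-1.0, -0.6, 0.1]
opening: 0.526
t: 28.4
eef_pos: [607.9, -146.9, 33.5]
tcp_rot: [-3.142, -0.0, -0.0]
ft_force: [-0.4, 0.1, -0.3]
opening: 0.699
t 28.5 F [0.33 0.39 0.02] +- [0.27 0.04 0.17] M [-0.051  0.197 -0.009] pos [ 607.89 -146.89   33.42] rot [-3.142 -0.    -0.   ] op 0.701
```

View pics/c5.png

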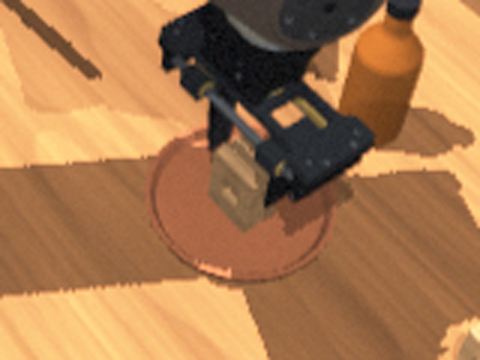

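The block stands upright in the dish with the fingers clear on both sides. I'll retreat straight up, then back away.

```bash
python3 -m pendant '[[[0.7,0,0,-0.01,0],[0.7,0,0,-0.03,0],[0.7,0,0,-0.06,0],[0.7,0,0,-0.09,0],[0.7,0,0,-0.12,0],[0.7,0,0,-0.15,0],[0.7,0,0,-0.18,0],[0.7,0,0,-0.2,0]]]'
python3 -m pendant '[[[0.7,-0.02,0,0,0],[0.7,-0.05,0,0,0],[0.7,-0.08,0,0,0],[0.7,-0.11,0,0,0],[0.7,-0.14,0,0,0],[0.7,-0.16,0,0,0],[0.7,-0.16,0,0,0],[0.7,-0.16,0,0,0]]]'
python3 - <<'E'
from h import *
import pickle
ff(2); ims=[]
for n in('top','side'):
    c=cam(n); W=cloud(c); im=c['image']; z=W[...,2]; hsv=cv2.cvtColor(im,cv2.COLOR_BGR2HSV)
    ims.append(cv2.resize(im,(400,300),interpolation=cv2.INTER_AREA))
    u,v=map(int,proj(c,[608,-147,40])); ims.append(cv2.resize(im[v-45:v+45,u-60:u+60],(400,300),interpolation=cv2.INTER_CUBIC))
    r=np.hypot(W[...,0]-608,W[...,1]+147); m=(r<50)&(z>20)&(z<95); p=W[m]
    print(n,'block',len(p),np.percentile(p,[2,98],axis=0).round(1).tolist())
    t=p[p[:,2]>64]; print('top',len(t),np.median(t[:,2]),cv2.minAreaRect(t[:,:2].astype(np.float32)))
    m=(r<95)&(r>60)&(z>15)&(z<26); P=W[m][:,:2]; A=np.c_[2*P,np.ones(len(P))]; s=np.linalg.lstsq(A,(P**2).sum(1),rcond=None)[0]
    print('rim',m.sum(),s[:2],np.sqrt(s[2]+s[:2]@s[:2]))
    if n=='side':
        c0=pickle.load(open('side0.pkl','rb')); bar=(np.abs(W[...,0]-540)<25)&(W[...,1]>85)&(W[...,1]<190)&(z>115)&(z<160)&(hsv[...,1]<90)
        p=W[bar]; mm=p.mean(0); d=np.linalg.svd(p-mm)[2][0]; print('bar',len(p),mm.round(1),(d*-np.sign(d[1])).round(3))
cv2.imwrite('pics/c6.png',np.vstack([np.hstack(ims[:2]),np.hstack(ims[2:])]))
E
```

```text
t: 29.35
eef_pos: [608.1, -147.0, 236.6]
tcp_rot: [3.141, -0.003, -0.0]
ft_force: [-0.5, -1.4, 0.2]
opening: 0.702
t: 30.15
eef_pos: [448.4, -147.1, 234.3]
tcp_rot: [3.141, -0.002, -0.001]
ft_force: [0.3, -0.9, 0.2]
opening: 0.699
t 30.25 F [-0.02 -0.02  0.19] +- [0.45 0.07 0.17] M [-0.041  0.156 -0.041] pos [ 448.75 -147.04  233.71] rot [ 3.141e+00 -1.000e-03 -0.000e+00] op 0.699
top block 357 [[589.2, -168.4, 26.1], [623.3, -121.2, 76.1]]
top 268 72.86027035413396 ((606.5625610351562, -145.59750366210938), (49.19352340698242, 35.09297561645508), 89.84113311767578)
rim 438 [ 606.78340559 -143.49100629] 78.96043039348775
side block 482 [[589.8, -173.7, 22.2], [625.0, -126.1, 73.4]]
top 246 70.05402640230739 ((607.5958862304688, -148.64039611816406), (36.74388122558594, 50.10350036621094), 0.7318409085273743)
rim 423 [ 607.55805844 -148.00172686] 79.76822094046925
bar 77 [535.6 167.2 142.3] [ 0.077 -0.996 -0.049]
```

View pics/c6.png

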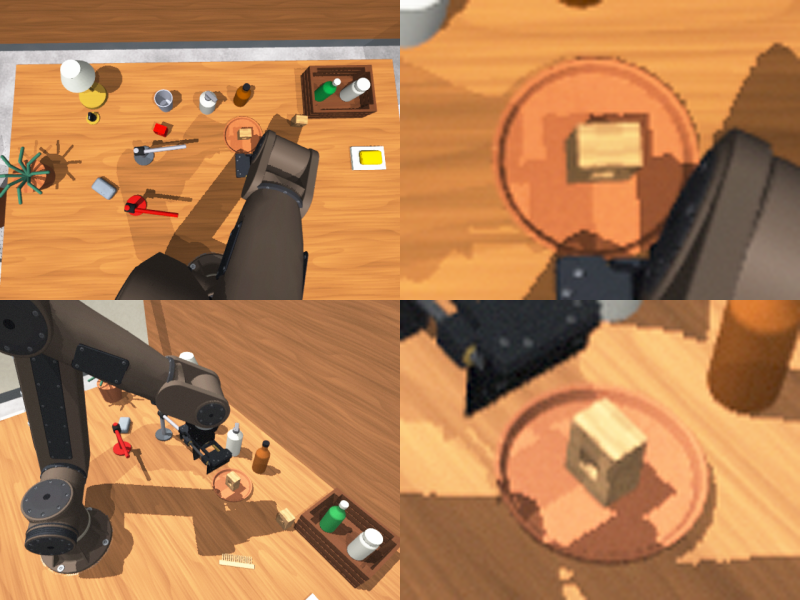

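The block stands upright in the dish, within 2 mm of the middle in both views, and is released. Everything else is where it was. The arm is clear, so I'm handing in.

```bash
python3 -c "
from cell import env
print(env.state()['t'], env.job_done())"
```

```text
the job is handed in; nothing more can be done
30.35 None
```

The cork block is off the drying bar and standing upright in the middle of the terracotta dish, released. I handed the job in at about 30 s of the 67 s limit, with the arm clear.

- **Sliding off:** I gripped the block, centred its bore on the bar by feel, and slid it off along the direction measured from the cameras. The averaged forces I read after each step stayed under about 2 N, against the 12 N strain limit. I did not read the force while the arm was moving between those stops.
- **Placing:** I lowered the block until it touched the dish floor, which read about 7 N, eased off, and opened slowly. It did not drop.
- **Last checks:** Both cameras show the block upright and about 1 to 2 mm from the dish centre. The dish has not moved, and nothing else looks moved in the pictures.
- **Disagreements:** The two cameras differ by about 4 mm on where the dish sits in y, but each puts the block close to the middle. In the last side view the bar was mostly hidden by the arm (77 pixels). It fitted to a slightly different direction from before (0.077, -0.996, -0.049 against 0.113, -0.993, -0.023). I put that down to the poor view, because no strain was felt.

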